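# Re-hook the feeder brake spring with a spring puller

### The job

The brake spring of the blue wire feeder has come off its brass anchor post. Take the orange-handled spring puller from its stand, put its tip through the eye at the spring's free end, stretch the spring past the post under the clear guard and ease it back so that its hook catches the post; then put the puller back upright in its stand with the collar resting on it, and let go. Use only the puller on the spring, not the fingers, and leave the side cutters, the blue tape roll and the brown pot where they are.

Things in the scene. Friction and masses are not known exactly. Their poses are not given: they have to be found in the camera images.
- feeder: fixed wire feeder: blue base plate 250x140x10 mm, spool on it (56 mm wide, top 55 mm over the bench, at x -33, y -42 mm), steel pivot stud (x -90 mm, y 0, 50 mm high), brass anchor post (x +40 mm, y 0). Origin on the bench, on the line stud to post, half way along the plate; x from the stud to the post, roughly towards the robot's left; y towards the robot; z up
- anchor_post (a point): point on the axis of the upright brass anchor post (10 mm diameter, with a 15 mm head whose top is 51 mm above the bench), at the height of the spring's plane, 40 mm above the bench, 130 mm from the pivot stud's axis
- guard_edge (a point): middle of the lower front edge (yellow, 90 mm wide along feeder y) of a clear guard plate 5 mm thick, level, underside 100 mm over the bench, from 15 mm beyond the post back to an upright dark plate at feeder x +110 mm; open in front and at the sides, with two thin stays in the back corners. The eye must go under it, so the puller has to lean 30 to 45 degrees, handle back towards the stud
- spring: brake spring with hook and eye, level, 40 mm above the bench, coil 16 mm wide. Origin on the pivot stud's axis, x along the spring to its free end, z up. Swings easily about the stud in its level plane (cannot rise or sink), stays where left; at the start unhooked, swung 0.27 to 0.5 rad to the feeder's +y side of the post. Free end: first a J-shaped hook, then a pull eye
- spring_hook (a joint): stretch of the spring, m: 0 free, 0.030 when hooked on the post, at most 0.070. Pull: 1.4 N at 0, plus 90 N per m (4 N when hooked); hold the puller firmly so that it does not turn in the fingers
- hook_seat (a point): point in the hook where the post's axis lies once hooked, 100 mm from the stud when free. 4 mm wire, inner radius 9 mm about a centre 4 mm nearer the stud; shank along y +11 mm, round the far side, to a tip at y -11 mm: open to -y. To hook: pull until this point is 11 to 22 mm farther from the stud than the post, swing to -y until the spring points at the post, let back
- eye_center (a point): centre of the pull eye, a level wire ring of 20 mm clear bore, 31 mm beyond hook_seat along the spring, 40 mm above the bench; 30 mm of free height below it to the blue plate
- puller_stand: fixed grey stand 125 mm high, base 75x85 mm, open between four thin legs; square hole of 24 mm in its 66x66 mm top plate. Origin: under the hole, on the bench; z up
- stand_hole (a point): middle of the stand's hole at the level of its top face, 125 mm above the bench
- puller: spring puller, 0.12 kg: orange square handle 20x20 mm, 70 mm long, below it a steel collar 36 mm wide, 6 mm thick, then a straight 6 mm rod ending in a 9 mm ball. Origin: middle of the collar's underside, which rests on the stand; z up along the handle (handle z 6 to 80 mm, grip at 45 mm; flat sides face its x and y); rod tip at z -110 mm
- puller_tip (a point): tip of the puller's rod, 110 mm below its origin
- side_cutters: side cutters with red handles, 150x44x11 mm, lying beyond the feeder; origin under the middle. To be left alone
- blue_tape: roll of blue tape, 60 mm wide, 18 mm high, lying on the robot's side of the feeder; origin under the middle. To be left alone
- brown_pot: brown pot with white cap, 36 mm wide, 60 mm high, standing beyond the feeder; origin under the middle. To be left alone
Things that resemble listed ones, but are neither listed nor needed, are in the scene too. What is meant by the puller is not red, and is the larger of those in its own colour.

How it is judged:
On the way, in this order (a step that is already met when the one before it is completed fails the run):
1. the puller is lifted out of its stand (z of puller_tip in the frame of stand_hole above -0.02 m), for 0.1 s.
2. the puller's tip stretches the spring past the post (stretch over 35 mm) (contact force between puller and spring above 1 N and value of joint spring_hook above 0.035 m), for 0.1 s.
3. the hook is seated on the post (horizontal distance between hook_seat and anchor_post below 0.004 m), for 0.2 s.
At the end, for the whole second after the job is handed in: The hook sits on the anchor post under tension (hook_seat within 4 mm of the post's axis, stretch over 25 mm), and the puller stands in its stand at rest, rod down through the hole, collar within 4 mm of the top face, within 14 mm of the hole's middle, upright within 0.1 rad (horizontal distance between hook_seat and anchor_post below 0.004 m and value of joint spring_hook above 0.025 m and horizontal distance between puller and stand_hole below 0.014 m and z of puller in the frame of stand_hole between -0.004 and 0.004 m and z of puller_tip in the frame of stand_hole below -0.1 m and angle between puller's own z axis and vertical below 0.1 rad and linear speed of puller below 0.02 m/s); the robot touches nothing.
It fails at once if the fingers touch the spring (contact force between the fingers and spring above 0.5 N).
It fails at once if the side cutters are moved more than 20 mm (distance of side_cutters from where it was at the start of the episode above 0.02 m).
It fails at once if the blue tape is moved more than 20 mm (distance of blue_tape from where it was at the start of the episode above 0.02 m).
It fails at once if the brown pot is moved more than 20 mm (distance of brown_pot from where it was at the start of the episode above 0.02 m).
It also fails if it takes over 53 s, if anything falls off the work surface, if the arm or the gripper's body presses on something with over 40 N, if the wrist force passes 120 N, or if a joint passes its speed limit or range.

### The arm

A 6-joint arm with a two-finger parallel gripper is mounted at the origin on a cart in front of the work surface, level with it; the furniture and walls round the work are solid. World frame = base frame: x ahead of the robot, y to its left, z up, the work surface at z = 0. Lengths are in m, angles in rad, forces in N, time in s.
With the tool pointing down it reaches from about 0.375 to 0.975 m from the base axis. Payload 3.8 kg.
Tool frame: the origin (TCP) lies at the very end of the fingers, on their centre line; the grasp point (between the pads) lies 19 mm behind it; z points along the fingers, y is the line along which they close (so a half turn about z gives the same grasp; the last joint's range is limited). The gripper opens to 85 mm and grips with 20 to 120 N. Pads are 22 mm wide; open, the fingers measure 114 mm over their backs; the gripper's body (76 mm by 85 mm) begins 54 mm behind the grasp point. The pads swing forward as they close: fully open they stand 13 mm farther back than shut.
Start: joints at [1.181, 0.264, 1.604, -0, 1.274, -0.037], TCP at [0.233, 0.633, 0.231] pointing down, gripper open.
Joint ranges: [-2.63, 2.63], [-0.94, 2.18], [0.31, 2.57], [-1.31, 4.45], [0, 2.66], [-2.55, 2.55]. Speed limits (rad/s): [2.57, 2.57, 3.14, 3.14, 3.14, 3.14].

### API

Orientations are given as a rotation vector (axis times angle).
In Python, from workcell import read_state, read_camera, calibration, finish_job gives the robot as it stands.
- The arm moves only by the tool step_arm, never from a script. Its argument "commands" is a list of rows, each an object of numbers: "fingers": the gripper's target within -1 to 1 (shut at 1, half-way at 0, fully open at -1); "dx", "dy", "dz": the shift along the tool's x, y, z in m; "roll": the turn about the tool's z in degrees. In form: [{"fingers": .., "dx": .., "dy": .., "dz": .., "roll": ..}, ...]. A call has 1 to 8 rows; each row is the pose to reach, as a shift and turn from the pose commanded when the call began, along the tool's axes at that moment; what a row does not reach only later rows make up. A row lasts 1/8 s, in which the tool goes at most 62.5 mm and 10.7 degrees, less where a joint would pass 70% of its speed; a pose out of reach is approached as far as the arm can. A call with a gripper value outside its range is refused whole. The fingers move at their own pace and stop on an object; "squeeze" is the grip in N (left out, the last holds). Time passes only in rows, so rows that repeat a pose let the fingers close. It gives the time, the measured TCP pose, the force, the opening and the grip force at its end, in the units of the state.
- read_state(): the state, without advancing time (a new reading comes with each control period).
- read_camera(name): name is "scene" or "side" or "wrist"; returns (picture, depth): 400x640x3 uint8, blue, green, red; 400x640 float32, m along the optical axis (not along the pixel's ray), 0 where there is no reading.
- calibration(name): a dict with "intrinsics" (3x3 intrinsics, pixels), "world_to_cam" (4x4, takes a point from world to camera coordinates). Camera axes: x right, y up, looking along -z (the intrinsics and any distortion apply to the point x, -y, -z); pixel columns grow to the right and rows downward; lengths in m; the calibration is good to about 2 mm. The wrist camera is an equidistant fisheye: a pixel r from the principal point sees the ray r / f radians off the axis. A picture is of the moment at which its call begins: read the wrist's pose just before it. calibration takes no time and is no camera call; for the wrist camera it gives the pose at the moment of the call.
- finish_job(): hands the job in; it is judged then, once.
The state is a dict: "time": time; "q": joint angles; "joint_vel": joint speeds; "joint_torque": joint torques, N m; "tool_pos": TCP position; "tcp_rot": TCP orientation; "wrist_force": force on the tool from outside, world axes, zero at the start; "torque": the same for the moment, N m; "width": opening from 0.0 (shut) to 1.0 (fully open); "grip_force": force on a finger pad.
Only numpy, scipy, OpenCV 4.12 (cv2) and the standard library are available. Lean on these libraries where they do the work, as an engineer would, in place of code of your own. Each camera call takes 0.05 s, during which the arm holds its last target. There are 200 camera calls.

## Working session

There is one attempt and no reset: what is moved stays moved. The work goes in short steps, Python scripts to look and compute and a tool call to move; the robot and the scene stay as the last step left them, time stands still between calls to the robot, and variables do not carry over. Pictures are saved under pics/ and viewed, at most 10 in all, crops included, and the job is handed in when it is done.

Besides the shell and the picture viewer there is one more tool, called as name(argument=value, ...), one argument or row to a line, values as JSON. step_arm: Moves the arm, as the interface text tells. Its arguments: {"type":"object","properties":{"commands":{"type":"array","items":{"type":"object","properties":{"fingers":{"type":"number"},"dx":{"type":"number"},"dy":{"type":"number"},"dz":{"type":"number"},"roll":{"type":"number"}}}},"squeeze":{"type":"number"}},"required":["commands"]}

```bash
ls; mkdir -p pics; cat > h.py <<'E'
import numpy as np, cv2
from scipy.spatial.transform import Rotation as R
from workcell import *
def snap(n):
    c=calibration(n); im,d=read_camera(n); np.savez(f'{n}.npz',im=im,d=d,K=c["intrinsics"],T=c["world_to_cam"]); return im,d,c
def load(n): z=np.load(f'{n}.npz'); return z['im'],z['d'],z['K'],z['T']
def ray(K,T,u,v):  # origin, dir (per unit optical depth); pinhole
    K=np.array(K);T=np.array(T); r=np.array([(u-K[0,2])/K[0,0],-(v-K[1,2])/K[1,1],-1.]); return -T[:3,:3].T@T[:3,3], T[:3,:3].T@r
def onz(K,T,u,v,z): o,d=ray(K,T,u,v); return o+d*(z-o[2])/d[2]
def proj(K,T,p): c=T[:3,:3]@np.array(p)+T[:3,3]; return K[0,0]*c[0]/-c[2]+K[0,2], K[1,1]*-c[1]/-c[2]+K[1,2]
def pt(K,T,D,u,v): o,d=ray(K,T,u,v); return o+d*D[int(v),int(u)]
E
python3 - <<'E'
from h import *
s=read_state(); print({k:np.round(v,3) for k,v in s.items()}); print(R.from_rotvec(s['tcp_rot']).as_matrix().round(3))
for n in('scene','side','wrist'):
    im,d,c=snap(n); cv2.imwrite(f'pics/{n}0.png',im); print(n,{k:(np.round(v,3).tolist() if not isinstance(v,str) else v) for k,v in c.items()})
E
```

```text
pics
{'time': np.float64(0.0), 'q': array([ 1.181,  0.265,  1.605, -0.   ,  1.274, -0.037]), 'joint_vel': array([-0.001, -0.001, -0.001,  0.001, -0.001, -0.001]), 'joint_torque': array([ 1.0000e-03, -5.1512e+01, -3.6731e+01,  0.0000e+00,  1.3000e-02,
       -0.0000e+00]), 'tool_pos': array([0.233, 0.633, 0.23 ]), 'tcp_rot': array([-0.551, -3.092,  0.004]), 'wrist_force': array([-0.008, -0.019, -0.231]), 'torque': array([-0.017, -0.015,  0.003]), 'grip_force': np.float64(0.0), 'width': np.float64(1.001)}
[[-0.938  0.346 -0.001]
 [ 0.346  0.938 -0.002]
 [ 0.    -0.002 -1.   ]]
scene {'intrinsics': [[427.59, 0.0, 311.206], [0.0, 427.59, 207.554], [0.0, 0.0, 1.0]], 'world_to_cam': [[-0.89, -0.455, 0.005, 0.478], [0.356, -0.688, 0.632, -0.309], [-0.284, 0.565, 0.775, -0.811], [0.0, 0.0, 0.0, 1.0]]}
side {'intrinsics': [[363.123, 0.0, 320.743], [0.0, 363.123, 195.807], [0.0, 0.0, 1.0]], 'world_to_cam': [[0.927, -0.375, -0.004, -0.552], [0.199, 0.483, 0.853, -0.16], [-0.318, -0.791, 0.523, -0.779], [0.0, 0.0, 0.0, 1.0]]}
wrist {'intrinsics': [[309.707, 0.0, 319.157], [0.0, 309.707, 191.159], [0.0, 0.0, 1.0]], 'world_to_cam': [[0.346, 0.938, -0.001, -0.674], [-0.889, 0.327, -0.32, 0.041], [-0.3, 0.112, 0.947, -0.381], [0.0, 0.0, 0.0, 1.0]]}
```

View pics/scene0.png

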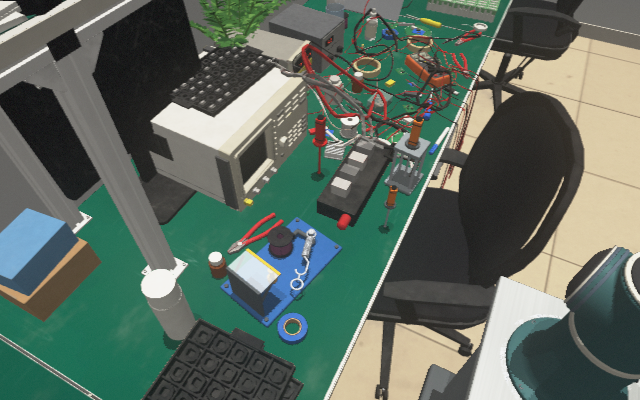

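View pics/side0.png

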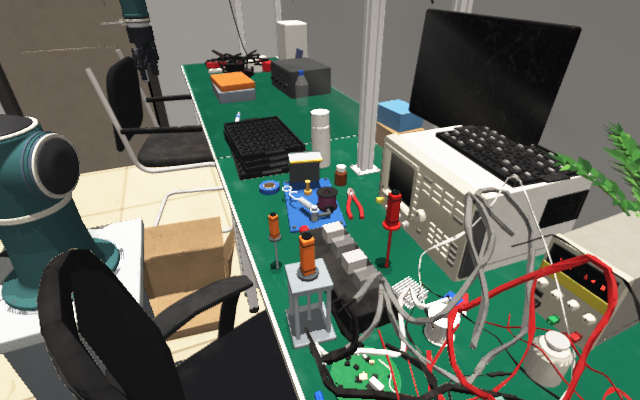

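```bash
cat >> h.py <<'E'
def cloud(n):
    im,D,K,T=load(n); v,u=np.mgrid[:400,:640]; r=np.stack([(u-K[0,2])/K[0,0],-(v-K[1,2])/K[1,1],-np.ones_like(u)],-1)*D[...,None]
    P=(r-T[:3,3])@T[:3,:3]; P[D==0]=np.nan; return im,P,cv2.cvtColor(im,cv2.COLOR_BGR2HSV)
E
python3 - <<'E'
from h import *
for n,b in(('scene',(405,435,110,160)),('side',(290,325,225,285))):
    im,P,H=cloud(n); u0,u1,v0,v1=b
    m=np.zeros((400,640),bool); m[v0:v1,u0:u1]=1
    o=m&(H[...,0]<18)&(H[...,0]>4)&(H[...,1]>150)&(H[...,2]>80)&np.isfinite(P[...,2]); q=P[o]
    print(n,'orange',o.sum(),np.percentile(q,[3,50,97],axis=0).round(4).tolist(), [w.tolist() for w in np.argwhere(o).min(0)],np.argwhere(o).max(0))
    print(' top pts',np.nanmean(P[o&(P[...,2]>.2)],0).round(4))
    # stand top plate
    t=(abs(P[...,2]-.125)<.004)&(np.linalg.norm(P[...,:2]-np.median(q,0)[:2],axis=-1)<.07)&(H[...,1]<80)
    x=P[t][:,:2]; r=cv2.minAreaRect(x.astype(np.float32)*1000); print(' stand',t.sum(),r)
    bl=(H[...,0]>100)&(H[...,0]<122)&(H[...,1]>120)&(abs(P[...,2]-.01)<.006)&(P[...,0]<1)
    k,l,s,_=cv2.connectedComponentsWithStats(cv2.dilate(bl.astype(np.uint8),np.ones((3,3))))
    for i in range(1,k):
        if s[i,4]>100:
            x=P[bl&(l==i)]; print(' blue',s[i].tolist(),x.mean(0).round(3),cv2.minAreaRect(x[:,:2].astype(np.float32)*1000))
    for nm,mm in(('yellow',(H[...,0]>20)&(H[...,0]<34)&(H[...,1]>120)&(abs(P[...,2]-.1)<.02)),):
        k,l,s,_=cv2.connectedComponentsWithStats(mm.astype(np.uint8))
        for i in range(1,k):
            if s[i,4]>8: x=P[l==i]; print(' ',nm,s[i].tolist(),x.mean(0).round(3),x.min(0).round(3),x.max(0).round(3))
a=cv2.imread('pics/scene0.png'); b=cv2.imread('pics/side0.png')
f=lambda i,u,v,w,h,k:cv2.resize(i[v:v+h,u:u+w],None,fx=k,fy=k,interpolation=cv2.INTER_CUBIC)
top=np.hstack([f(a,365,105,80,75,4)[:300],f(b,255,215,100,75,4)[:300]]); bot=np.hstack([f(a,216,210,130,100,3),f(b,255,145,100,100,3)])
w=max(top.shape[1],bot.shape[1]); pad=lambda i:np.pad(i,((0,0),(0,w-i.shape[1]),(0,0))); cv2.imwrite('pics/c1.png',np.vstack([pad(top),pad(bot)])); print(w)
E
```

```text
scene orange 174 [[0.4254, -0.3296, 0.1349], [0.4338, -0.3211, 0.1722], [0.4424, -0.3182, 0.1998]] [118, 409] [144 423]
 top pts [ 0.4277 -0.3255  0.2012]
 stand 403 ((434.737548828125, -331.04833984375), (72.66461944580078, 66.64353942871094), 83.92951202392578)
 blue [381, 28, 13, 13, 109] [ 0.724 -0.974  0.011] ((733.4932250976562, -982.5179443359375), (29.83758544921875, 63.42727279663086), 42.48775100708008)
 blue [220, 216, 123, 129, 4779] [0.559 0.053 0.01 ] ((548.9363403320312, 55.08971405029297), (250.40675354003906, 210.96836853027344), 77.55804443359375)
  yellow [247, 249, 33, 26, 108] [0.59  0.105 0.106] [0.548 0.094 0.103] [0.632 0.117 0.109]
side orange 502 [[0.4276, -0.3419, 0.1346], [0.4347, -0.3402, 0.1699], [0.4465, -0.3278, 0.2011]] [235, 299] [275 314]
 top pts [ 0.4345 -0.336   0.2012]
 stand 911 ((437.8475646972656, -332.90069580078125), (67.48497772216797, 66.2220230102539), 83.39508056640625)
 blue [282, 177, 65, 57, 1948] [0.568 0.027 0.011] ((584.162353515625, 43.89397430419922), (249.0522918701172, 138.8461151123047), 77.37249755859375)
 blue [259, 183, 22, 13, 143] [0.495 0.14  0.01 ] ((499.44378662109375, 144.07192993164062), (59.18421173095703, 25.527666091918945), 5.387753486633301)
  yellow [289, 159, 33, 4, 42] [0.593 0.102 0.105] [0.55  0.09  0.092] [0.633 0.137 0.108]
  yellow [540, 261, 7, 7, 25] [ 0.823 -0.453  0.115] [ 0.821 -0.459  0.107] [ 0.824 -0.449  0.119]
  yellow [556, 272, 51, 42, 513] [ 0.825 -0.522  0.112] [ 0.821 -0.559  0.101] [ 0.829 -0.478  0.12 ]
  yellow [550, 274, 5, 6, 16] [ 0.824 -0.474  0.106] [ 0.822 -0.478  0.103] [ 0.825 -0.471  0.11 ]
720
```

View pics/c1.png

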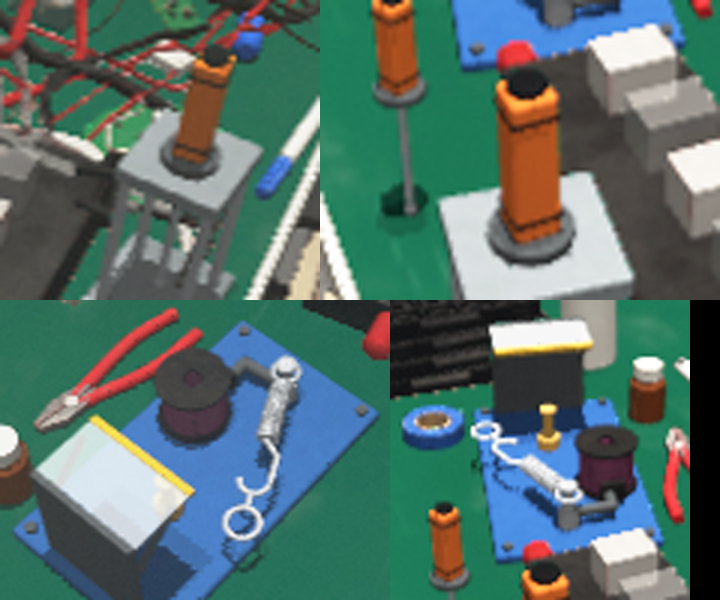

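The pictures show three pullers. The large orange one is in the grey stand (scene 417,130; side 307,252), a smaller orange one stands on a thin post (scene 391,195; side 273,225), and a red one is at (scene 320,130; side 393,210). I choose the large orange one in the grey stand. The eye is at scene (297,284) / side (287,189), the stud at scene (311,233), and the post at side (308,181).

```bash
python3 - <<'E'
from h import *
A=load('scene');B=load('side')
def tri(a,b):
    (o1,d1),(o2,d2)=ray(A[2],A[3],*a),ray(B[2],B[3],*b); s=np.linalg.lstsq(np.c_[d1,-d2],o2-o1,rcond=None)[0]; p,q=o1+s[0]*d1,o2+s[1]*d2; return ((p+q)/2).round(4),np.linalg.norm(p-q).round(4)
print('eye z40 scene',onz(A[2],A[3],296.7,284,.04).round(4),'side',onz(B[2],B[3],287.3,188.7,.04).round(4),tri((296.7,284),(287.3,188.7)))
print('stud z50 scene',onz(A[2],A[3],311.3,232.7,.05).round(4),'side',onz(B[2],B[3],255+178/3,145+188/3,.05).round(4))
print('post z51 side',onz(B[2],B[3],307.7,181.3,.051).round(4))
o=np.array([.584,.044]);x=np.array([.219,.976]);y=np.array([-.976,.219])
print('model stud',o-.09*x,'post',o+.04*x)
Q=[]
for n,b in(('scene',(405,435,110,160)),('side',(290,325,225,285))):
    im,P,H=cloud(n);u0,u1,v0,v1=b;m=np.zeros((400,640),bool);m[v0:v1,u0:u1]=1
    Q.append(P[m&(H[...,0]<18)&(H[...,0]>4)&(H[...,1]>150)&(P[...,2]>.14)&(P[...,2]<.195)])
for q in Q+[np.vstack(Q)]: print(cv2.minAreaRect(q[:,:2].astype(np.float32)*1000), np.median(q,0).round(4))
# obstacles higher than .1 near work
P=np.vstack([cloud(n)[1].reshape(-1,3) for n in('scene','side')]);P=P[np.isfinite(P[:,2])]
c=P[(P[:,2]>.1)&(P[:,2]<.5)&(P[:,0]>.25)&(P[:,0]<.7)&(abs(P[:,1])<.5)]
g=np.unique(np.c_[(c[:,:2]/.04).round()*.04],axis=0)
for a in g:
    k=(abs(c[:,:2]-a)<.02).all(1)
    if k.sum()>5: print(a.round(2),c[k][:,2].max().round(2),end='; ')
E
```

```text
eye z40 scene [0.5259 0.0875 0.04  ] side [0.5303 0.083  0.04  ] (array([0.5289, 0.0859, 0.0377]), np.float64(0.0045))
stud z50 scene [ 0.5552 -0.0355  0.05  ] side [ 0.5592 -0.0471  0.05  ]
post z51 side [0.5896 0.082  0.051 ]
model stud [ 0.56429 -0.04384] post [0.59276 0.08304]
((434.2674255371094, -320.07879638671875), (18.047048568725586, 6.140081882476807), 1.8390047550201416) [ 0.4339 -0.3208  0.1677]
((434.1767578125, -338.3591613769531), (13.705408096313477, 23.756093978881836), 59.343013763427734) [ 0.4349 -0.3404  0.1677]
((436.25933837890625, -329.775390625), (19.674034118652344, 26.67636489868164), 7.591402053833008) [ 0.4347 -0.3399  0.1677]
[ 0.4  -0.36] 0.13; [ 0.4  -0.32] 0.13; [ 0.4  -0.28] 0.13; [ 0.4  -0.16] 0.14; [ 0.44 -0.36] 0.2; [ 0.44 -0.32] 0.21; [ 0.44 -0.28] 0.13; [ 0.44 -0.16] 0.14; [ 0.48 -0.36] 0.13; [ 0.48 -0.32] 0.13; [0.56 0.12] 0.11; [0.56 0.16] 0.11; [0.6  0.08] 0.11; [0.6  0.12] 0.11; [0.6  0.16] 0.11; [ 0.64 -0.44] 0.12; [ 0.64 -0.32] 0.11; [ 0.64 -0.28] 0.19; [ 0.64 -0.24] 0.19; [0.64 0.08] 0.11; [0.64 0.12] 0.11; [0.64 0.16] 0.11; [ 0.68 -0.48] 0.12; [ 0.68 -0.44] 0.15; [ 0.68 -0.4 ] 0.18; [ 0.68 -0.36] 0.18; [0.68 0.24] 0.18; [0.68 0.28] 0.18;
```

step_arm(
  commands=[
    {"fingers": -1,"dx": -0.05,"dy": -0.05,"dz": -0.05,"roll": 10},
    {"fingers": -1,"dx": -0.09,"dy": -0.09,"dz": -0.1,"roll": 20},
    {"fingers": -1,"dx": -0.13,"dy": -0.13,"dz": -0.1,"roll": 30},
    {"fingers": -1,"dx": -0.17,"dy": -0.17,"dz": -0.1,"roll": 40},
    {"fingers": -1,"dx": -0.21,"dy": -0.21,"dz": -0.1,"roll": 50},
    {"fingers": -1,"dx": -0.25,"dy": -0.25,"dz": -0.1,"roll": 60},
    {"fingers": -1,"dx": -0.29,"dy": -0.29,"dz": -0.1,"roll": 70},
    {"fingers": -1,"dx": -0.33,"dy": -0.33,"dz": -0.1,"roll": 76},
  ],
)

```text
time: 1.15
tool_pos: [0.4292, 0.2077, 0.3312]
tcp_rot: [2.343, 2.093, 0.0]
wrist_force: [0.8, 0.7, 0.0]
width: 1.001
grip_force: 0.0
```

step_arm(
  commands=[
    {"fingers": -1,"dx": -0.04,"dy": 0.04,"dz": 0.02,"roll": 0},
    {"fingers": -1,"dx": -0.08,"dy": 0.075,"dz": 0.04},
    {"fingers": -1,"dx": -0.12,"dy": 0.11,"dz": 0.07},
    {"fingers": -1,"dx": -0.16,"dy": 0.14,"dz": 0.09},
    {"fingers": -1,"dx": -0.172,"dy": 0.15,"dz": 0.1},
    {"fingers": -1,"dx": -0.172,"dy": 0.15,"dz": 0.1},
  ],
)

```text
invalid input
```

```bash
cat >> h.py <<'E'
def wray(K,T,u,v):
    K=np.array(K);T=np.array(T);a=np.array([u-K[0,2],v-K[1,2]])/K[0,0];t=np.hypot(*a);s=np.sinc(t/np.pi)
    return -T[:3,:3].T@T[:3,3], T[:3,:3].T@np.array([a[0]*s,-a[1]*s,-np.cos(t)])
def wz(K,T,u,v,z): o,d=wray(K,T,u,v); return (o+d*(z-o[2])/d[2])
def wproj(K,T,p):
    c=T[:3,:3]@np.array(p)+T[:3,3]; x,y,z=c[0],-c[1],-c[2]; r=np.hypot(x,y); t=np.arctan2(r,z); return K[0,2]+K[0,0]*t*x/r,K[1,2]+K[0,0]*t*y/r
E
python3 - <<'E'
from h import *
im,d,c=snap('wrist'); print(read_state()['tool_pos'],np.array(c['world_to_cam']).round(3))
K,T=np.array(c['intrinsics']),np.array(c['world_to_cam'])
o=np.array([.584,.044]);x=np.array([.219,.976])
for n,p in(('post',[*(o+.04*x),.051]),('stud',[*(o-.09*x),.05]),('eye',[.529,.0855,.04])): print(n,np.round(wproj(K,T,p),1))
cv2.imwrite('pics/w1.png',im)
E
```

```text
[0.43177426 0.20168514 0.33113798] [[ 0.994 -0.112 -0.001 -0.402]
 [ 0.106  0.941 -0.32  -0.168]
 [ 0.037  0.318  0.947 -0.558]
 [ 0.     0.     0.     1.   ]]
post [432.6 218.7]
stud [413.3 286.3]
eye [392.1 219.3]
```

View pics/w1.png

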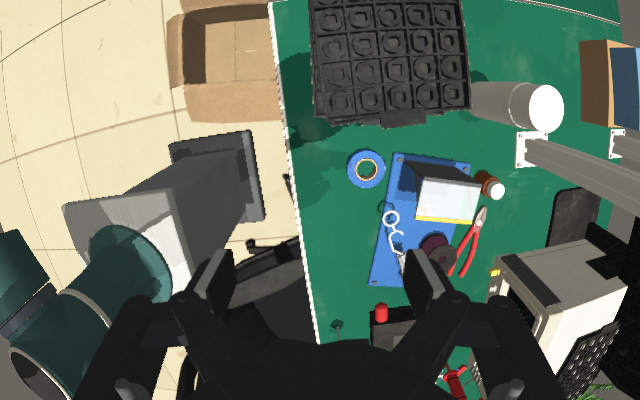

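The wrist view shows the feeder, with the eye near (391,218), where it was predicted. The move was refused because fields were missing, so I'm sending full rows.

step_arm(
  commands=[
    {"fingers": -1,"dx": -0.04,"dy": 0.04,"dz": 0.02,"roll": 0},
    {"fingers": -1,"dx": -0.08,"dy": 0.075,"dz": 0.04,"roll": 0},
    {"fingers": -1,"dx": -0.12,"dy": 0.11,"dz": 0.07,"roll": 0},
    {"fingers": -1,"dx": -0.16,"dy": 0.14,"dz": 0.09,"roll": 0},
    {"fingers": -1,"dx": -0.17,"dy": 0.15,"dz": 0.1,"roll": 0},
    {"fingers": -1,"dx": -0.17,"dy": 0.15,"dz": 0.1,"roll": 0},
  ],
)

```text
time: 1.95
tool_pos: [0.5591, 0.0243, 0.23]
tcp_rot: [-2.338, -2.095, 0.003]
wrist_force: [-0.6, 0.4, 1.3]
width: 0.999
grip_force: 0.0
```

```bash
python3 - <<'E'
from h import *
im,d,c=snap('wrist'); print(read_state()['tool_pos'])
K,T=np.array(c['intrinsics']),np.array(c['world_to_cam'])
o=np.array([.584,.044]);x=np.array([.219,.976])
for n,p in(('post',[*(o+.04*x),.051]),('stud',[*(o-.09*x),.05]),('eye',[.529,.0855,.04])): print(n,np.round(wproj(K,T,p),1))
cv2.imwrite('pics/w2.png',cv2.resize(im[60:360,200:500],None,fx=2,fy=2,interpolation=cv2.INTER_CUBIC))
E
```

```text
[0.55919734 0.02510262 0.23102645]
post [346.8 110.6]
stud [331.5 225. ]
eye [286.4 114.2]
```

View pics/w2.png

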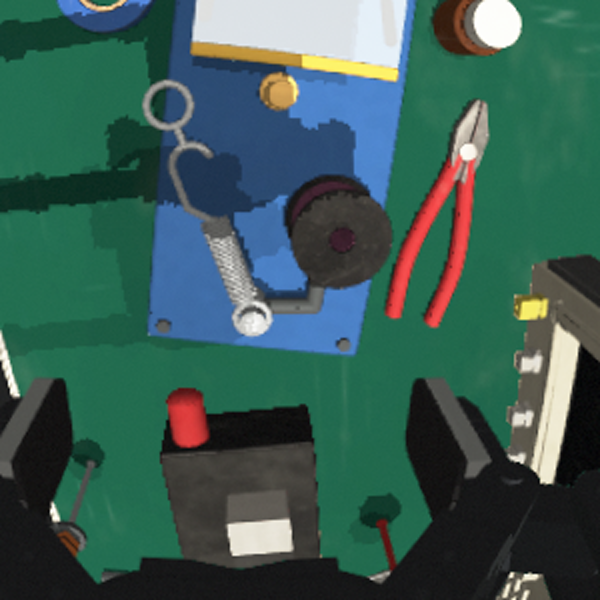

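The picture shows the post head at crop (280,90), the eye at (168,105) and the stud at (252,318). I'm refining these with masks.

```bash
python3 - <<'E'
from h import *
im,D,K,T=load('wrist'); H=cv2.cvtColor(im,cv2.COLOR_BGR2HSV)
def cen(m,u,v,r):
    w=np.zeros_like(m);w[v-r:v+r+1,u-r:u+r+1]=1; a=np.argwhere(m&w); b=(a.min(0)+a.max(0))/2; return b[::-1],a.mean(0)[::-1],len(a)
gold=(H[...,0]>10)&(H[...,0]<28)&(H[...,1]>90)
b=cen(gold,340,105,10);print('post',b,wz(K,T,*b[1],.051))
gr=(H[...,1]<70)&(H[...,2]>90)
b=cen(gr,326,220,8);print('stud',b,wz(K,T,*b[1],.05),wz(K,T,*b[0],.05))
b=cen(gr,284,112,14);print('eye',b,wz(K,T,*b[0],.04))
print(wz(K,T,284,112.5,.04),wz(K,T,326,219,.05),'depth stud/post',D[219,326],D[105,340])
# plate corners: blue at z=.01
bl=((H[...,0]>95)&(H[...,0]<125)&(H[...,1]>110)).astype(np.uint8); k,l,s,_=cv2.connectedComponentsWithStats(bl); i=1+np.argmax(s[1:,4]); c=max(cv2.findContours((l==i).astype(np.uint8),0,1)[0],key=len)[:,0]
w=np.array([wz(K,T,*q,.01)[:2] for q in c]); print(s[i],cv2.minAreaRect(w.astype(np.float32)*1000))
for q in((340,105),(400,60)):pass
yl=(H[...,0]>20)&(H[...,0]<34)&(H[...,1]>150); a=np.argwhere(yl[:110,285:405]); P=np.array([wz(K,T,q[1]+285,q[0],.1) for q in a]); print('yellow',len(a),P.mean(0),cv2.minAreaRect(P[:,:2].astype(np.float32)*1000))
E
```

```text
post (array([339., 105.]), array([338.59701493, 105.11940299]), 268) [0.5848917  0.08952433 0.051     ]
stud (array([326. , 219.5]), array([325.86134454, 219.31932773]), 238) [ 0.5585905  -0.03602261  0.05      ] [ 0.5587247  -0.03626429  0.05      ]
eye (array([283.5, 113. ]), array([283.92805755, 112.79136691]), 278) [0.52601049 0.08717248 0.04      ]
[0.5266159  0.08764166 0.04      ] [ 0.558788   -0.03564362  0.05      ] depth stud/post 0.35188547 0.3098243
[ 283   29  127  180 8489] ((586.8480834960938, 65.47753143310547), (212.44236755371094, 139.39016723632812), 77.27377319335938)
yellow 53 [0.60708148 0.10105116 0.1       ] ((593.7445678710938, 104.54995727539062), (5.326341152191162, 83.66870880126953), 77.28105926513672)
```

step_arm(
  commands=[
    {"fingers": -1,"dx": -0.05,"dy": -0.01,"dz": -0.03,"roll": 0},
    {"fingers": -1,"dx": -0.11,"dy": -0.02,"dz": -0.04,"roll": 0},
    {"fingers": -1,"dx": -0.17,"dy": -0.035,"dz": -0.05,"roll": 0},
    {"fingers": -1,"dx": -0.23,"dy": -0.05,"dz": -0.05,"roll": 0},
    {"fingers": -1,"dx": -0.29,"dy": -0.065,"dz": -0.05,"roll": 0},
    {"fingers": -1,"dx": -0.35,"dy": -0.08,"dz": -0.05,"roll": 0},
    {"fingers": -1,"dx": -0.367,"dy": -0.082,"dz": -0.05,"roll": 0},
    {"fingers": -1,"dx": -0.367,"dy": -0.082,"dz": -0.05,"roll": 0},
  ],
)

```text
time: 3.0
tool_pos: [0.4388, -0.331, 0.2822]
tcp_rot: [2.339, 2.096, 0.002]
wrist_force: [0.6, 0.8, -0.1]
width: 1.0
grip_force: 0.0
```

```bash
python3 - <<'E'
from h import *
im,d,c=snap('wrist'); s=read_state(); print(s['tool_pos'],s['tcp_rot'])
K,T=np.array(c['intrinsics']),np.array(c['world_to_cam'])
print('handle top pred',np.round(wproj(K,T,[.4365,-.331,.205]),1),'plate',[np.round(wproj(K,T,[.4365+a,-.331+b,.125])).tolist() for a in(-.033,.033) for b in(-.033,.033)])
H=cv2.cvtColor(im,cv2.COLOR_BGR2HSV); m=((H[...,0]<18)&(H[...,0]>4)&(H[...,1]>150)&(H[...,2]>80)).astype(np.uint8)
k,l,st,cc=cv2.connectedComponentsWithStats(m)
for i in range(1,k):
    if st[i,4]>60: print(st[i],cc[i],cv2.minAreaRect(np.argwhere(l==i)[:,::-1].astype(np.float32)))
cv2.imwrite('pics/w3.png',cv2.resize(im[130:400,180:480],None,fx=2,fy=2,interpolation=cv2.INTER_CUBIC))
E
```

```text
[ 0.43910637 -0.3301443   0.28194926] [2.33758264e+00 2.09831291e+00 1.84705192e-03]
handle top pred [317.1 202.2] plate [[290.0, 208.0], [281.0, 146.0], [353.0, 201.0], [347.0, 138.0]]
[274   0  24  25 247] [287.34008097  13.82186235] ((286.73846435546875, 10.792301177978516), (25.179048538208008, 16.620651245117188), 60.2551155090332)
[303 166  27  45 613] [315.32952692 182.48287113] ((314.8564453125, 187.56436157226562), (43.483123779296875, 25.074939727783203), 84.2894058227539)
```

View pics/w3.png

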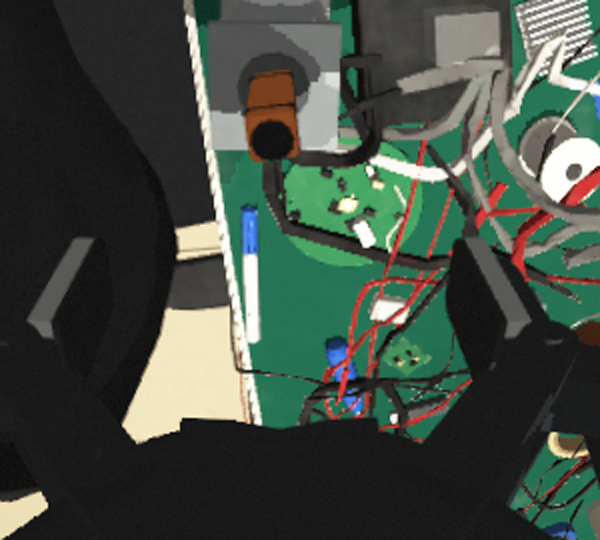

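The cap is at crop (272,139), i.e. pixel (316,199.5), so the handle axis is at about (0.436,-0.330). The plate edges are aligned with the tool, so I descend and grip.

step_arm(
  commands=[
    {"fingers": -1,"dx": 0,"dy": -0.003,"dz": 0.05,"roll": 0},
    {"fingers": -1,"dx": 0,"dy": -0.003,"dz": 0.1,"roll": 0},
    {"fingers": -1,"dx": 0,"dy": -0.003,"dz": 0.131,"roll": 0},
    {"fingers": 1,"dx": 0,"dy": -0.003,"dz": 0.131,"roll": 0},
    {"fingers": 1,"dx": 0,"dy": -0.003,"dz": 0.131,"roll": 0},
    {"fingers": 1,"dx": 0,"dy": -0.003,"dz": 0.131,"roll": 0},
    {"fingers": 1,"dx": 0,"dy": -0.003,"dz": 0.131,"roll": 0},
    {"fingers": 1,"dx": 0,"dy": -0.003,"dz": 0.131,"roll": 0},
  ],
  squeeze=20,
)

```text
time: 4.05
tool_pos: [0.4367, -0.3318, 0.1525]
tcp_rot: [2.336, 2.095, 0.002]
wrist_force: [-0.4, 1.3, 6.0]
width: 0.247
grip_force: 21.6
```

step_arm(
  commands=[
    {"fingers": 1,"dx": 0,"dy": 0,"dz": -0.035,"roll": 0},
    {"fingers": 1,"dx": 0,"dy": 0,"dz": -0.068,"roll": 0},
    {"fingers": 1,"dx": -0.009,"dy": 0,"dz": -0.068,"roll": 0},
    {"fingers": 1,"dx": -0.019,"dy": 0,"dz": -0.068,"roll": 0},
    {"fingers": 1,"dx": -0.029,"dy": 0,"dz": -0.067,"roll": 0},
    {"fingers": 1,"dx": -0.039,"dy": 0,"dz": -0.065,"roll": 0},
    {"fingers": 1,"dx": -0.048,"dy": 0,"dz": -0.062,"roll": 0},
    {"fingers": 1,"dx": -0.048,"dy": 0,"dz": -0.062,"roll": 0},
  ],
  squeeze=20,
)

```text
time: 5.05
tool_pos: [0.4295, -0.3796, 0.2112]
tcp_rot: [-2.338, -2.096, 0.002]
wrist_force: [0.3, 0.5, -1.3]
width: 0.234
grip_force: 26.7
```

```bash
python3 - <<'E'
from h import *
im,d,c=snap('side'); s=read_state(); print({k:np.round(s[k],3) for k in('tool_pos','wrist_force','torque','grip_force','width','time')})
im2,d2,c2=snap('wrist')
cv2.imwrite('pics/s2.png',np.hstack([cv2.resize(im[170:340,240:390],None,fx=2.5,fy=2.5,interpolation=cv2.INTER_CUBIC),cv2.resize(im2[60:400,180:480],(375,425))]))
E
```

```text
{'tool_pos': array([ 0.43 , -0.379,  0.211]), 'wrist_force': array([-0.572,  0.184, -1.938]), 'torque': array([ 0.029, -0.021,  0.001]), 'grip_force': np.float64(26.706), 'width': np.float64(0.228), 'time': np.float64(5.1)}
```

View pics/s2.png

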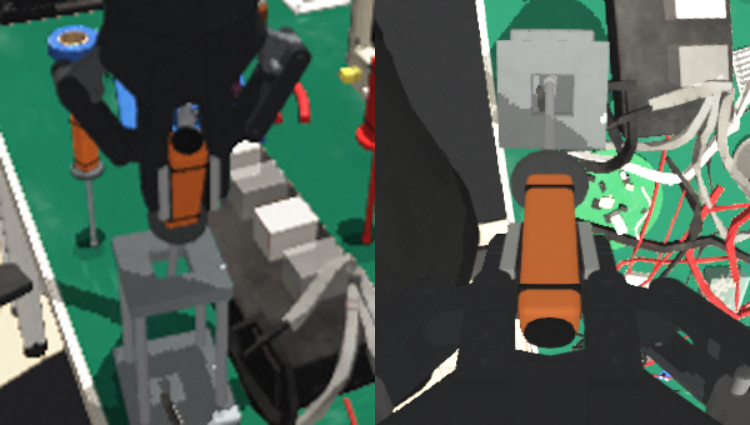

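The side view and the wrist view both show the puller tilting in the grip, with the rod against the hole's edge. I continue the arc.

step_arm(
  commands=[
    {"fingers": 1,"dx": -0.009,"dy": 0,"dz": 0.004,"roll": 0},
    {"fingers": 1,"dx": -0.018,"dy": 0,"dz": 0.009,"roll": 0},
    {"fingers": 1,"dx": -0.026,"dy": 0,"dz": 0.014,"roll": 0},
    {"fingers": 1,"dx": -0.032,"dy": 0,"dz": 0.018,"roll": 0},
    {"fingers": 1,"dx": -0.032,"dy": 0,"dz": 0.018,"roll": 0},
  ],
  squeeze=20,
)

```text
time: 5.78
tool_pos: [0.4265, -0.4113, 0.1936]
tcp_rot: [-2.339, -2.097, 0.0]
wrist_force: [0.3, 0.6, -0.3]
width: 0.232
grip_force: 26.6
```

```bash
cat > tilt.py <<'E'
from h import *
im,D,c=snap('wrist'); s=read_state(); K,T=np.array(c['intrinsics']),np.array(c['world_to_cam'])
H=cv2.cvtColor(im,cv2.COLOR_BGR2HSV); M=R.from_rotvec(s['tcp_rot']).as_matrix(); p=s['tool_pos']
m=((H[...,0]<18)&(H[...,0]>4)&(H[...,1]>130)&(H[...,2]>60)&(D>0)).astype(np.uint8)
P=[];
for v,u in np.argwhere(m):
    o,d=wray(K,T,u,v); fwd=-T[2,:3]; P.append((o+d*D[v,u]/(d@fwd)-p)@M)
P=np.array(P); P=P[np.linalg.norm(P-[0,0,-.02],axis=1)<.07]
q=P-P.mean(0); w=np.linalg.svd(q,full_matrices=False)[2][0]; w*=np.sign(w[2])
print('n',len(P),'axis(tool, to tip)',w.round(3),'tilt deg',np.degrees(np.arctan2(w[0],w[2])).round(1),'lateral',np.degrees(np.arcsin(w[1])).round(1),'mean',P.mean(0).round(4), 'along',np.percentile(q@w,[1,99]).round(4))
print('pos',p.round(4),'F',s['wrist_force'].round(1),'t',s['time'],'grip',s['grip_force'],'rot',s['tcp_rot'].round(3))
g=(H[...,1]<60)&(H[...,2]>60)&(D>0); gp=[]
for v,u in np.argwhere(g):
    o,d=wray(K,T,u,v); gp.append((u,v,*((o+d*D[v,u]/(d@-T[2,:3])-p)@M)))
gp=np.array(gp); a=gp[:,2:]-[0,0,-.019]; t=a@w; r=np.linalg.norm(a-np.outer(t,w),axis=1)
for lo in range(55,160,15):
    k=(t*1000>lo)&(t*1000<lo+15)&(r<.015)
    if k.sum(): b=np.median(a[k],0); print(lo,k.sum(),b.round(4),'ang',np.degrees(np.arctan2(b[0],b[2])).round(1),np.degrees(np.arctan2(b[1],b[2])).round(1),'maxt',t[k].max().round(4))
E
python3 tilt.py
```

```text
n 5998 axis(tool, to tip) [ 0.598 -0.001  0.802] tilt deg 36.7 lateral -0.1 mean [ 0.0136 -0.0007 -0.0267] along [-0.0302  0.0376]
pos [ 0.4265 -0.4111  0.1937] F [ 0.7 -0.5 -0.6] t 5.825 grip 26.609449088573456 rot [-2.339e+00 -2.097e+00  1.000e-03]
55 132 [ 0.0451 -0.0003  0.0472] ang 43.7 -0.4 maxt 0.07
70 161 [ 0.0525 -0.0009  0.0572] ang 42.6 -0.9 maxt 0.0848
85 199 [ 0.0599 -0.0009  0.0717] ang 39.9 -0.7 maxt 0.1
100 1007 [0.0625 0.0004 0.0872] ang 35.6 0.3 maxt 0.115
115 124 [ 0.0788 -0.0009  0.0926] ang 40.4 -0.6 maxt 0.1298
130 93 [ 0.0875 -0.0009  0.1052] ang 39.7 -0.5 maxt 0.1449
145 11 [ 0.093  -0.0002  0.1139] ang 39.2 -0.1 maxt 0.151
```

Tilt is 36.7 degrees with no lateral lean. Next I grip firmly and draw the rod out along its axis.

step_arm(
  commands=[
    {"fingers": 1,"dx": 0,"dy": 0,"dz": 0,"roll": 0},
    {"fingers": 1,"dx": 0,"dy": 0,"dz": 0,"roll": 0},
    {"fingers": 1,"dx": -0.012,"dy": 0,"dz": -0.016,"roll": 0},
    {"fingers": 1,"dx": -0.024,"dy": 0,"dz": -0.032,"roll": 0},
    {"fingers": 1,"dx": -0.036,"dy": 0,"dz": -0.048,"roll": 0},
    {"fingers": 1,"dx": -0.036,"dy": 0,"dz": -0.075,"roll": 0},
    {"fingers": 1,"dx": -0.036,"dy": 0,"dz": -0.085,"roll": 0},
    {"fingers": 1,"dx": -0.036,"dy": 0,"dz": -0.085,"roll": 0},
  ],
  squeeze=120,
)

```text
time: 6.82
tool_pos: [0.4232, -0.4474, 0.2808]
tcp_rot: [2.337, 2.096, -0.0]
wrist_force: [1.0, -0.8, -2.0]
width: 0.219
grip_force: 117.5
```

```bash
python3 tilt.py
```

```text
n 5865 axis(tool, to tip) [0.595 0.    0.804] tilt deg 36.5 lateral 0.0 mean [ 0.0134 -0.0002 -0.0279] along [-0.0303  0.0376]
pos [ 0.4228 -0.4467  0.2795] F [ 0.4  0.6 -0.5] t 6.875 grip 117.53068685531616 rot [ 2.338  2.097 -0.   ]
55 148 [0.0449 0.0002 0.0466] ang 44.0 0.3 maxt 0.07
70 159 [ 0.0529 -0.0003  0.057 ] ang 42.8 -0.3 maxt 0.0849
85 144 [ 0.0615 -0.0003  0.0693] ang 41.6 -0.3 maxt 0.0998
100 126 [ 0.0704 -0.0003  0.0816] ang 40.8 -0.2 maxt 0.115
115 110 [ 0.0789 -0.0003  0.0937] ang 40.1 -0.2 maxt 0.1295
130 94 [ 0.0877 -0.0003  0.1052] ang 39.8 -0.2 maxt 0.145
145 77 [ 0.0956 -0.0003  0.1155] ang 39.6 -0.2 maxt 0.1535
```

step_arm(
  commands=[
    {"fingers": 1,"dx": 0.05,"dy": 0.015,"dz": 0,"roll": 2},
    {"fingers": 1,"dx": 0.11,"dy": 0.025,"dz": 0,"roll": 4},
    {"fingers": 1,"dx": 0.17,"dy": 0.031,"dz": 0,"roll": 5.6},
    {"fingers": 1,"dx": 0.23,"dy": 0.031,"dz": 0,"roll": 5.6},
    {"fingers": 1,"dx": 0.29,"dy": 0.031,"dz": 0,"roll": 5.6},
    {"fingers": 1,"dx": 0.35,"dy": 0.031,"dz": 0,"roll": 5.6},
    {"fingers": 1,"dx": 0.4,"dy": 0.031,"dz": 0,"roll": 5.6},
    {"fingers": 1,"dx": 0.425,"dy": 0.031,"dz": 0,"roll": 5.6},
  ],
  squeeze=120,
)

```text
time: 7.88
tool_pos: [0.4987, -0.0246, 0.2778]
tcp_rot: [-2.434, -1.983, 0.002]
wrist_force: [0.3, -1.0, -1.6]
width: 0.219
grip_force: 117.6
```

step_arm(
  commands=[
    {"fingers": 1,"dx": 0,"dy": 0,"dz": 0.05,"roll": 0},
    {"fingers": 1,"dx": 0,"dy": 0,"dz": 0.095,"roll": 0},
    {"fingers": 1,"dx": 0,"dy": 0,"dz": 0.095,"roll": 0},
  ],
  squeeze=120,
)

```text
time: 8.25
tool_pos: [0.495, -0.0266, 0.179]
tcp_rot: [-2.431, -1.977, 0.013]
wrist_force: [0.1, -0.4, 0.4]
width: 0.218
grip_force: 117.6
```

```bash
cat > look.py <<'E'
import sys
from h import *
n=sys.argv[1]
im2,D,c=snap('wrist'); s=read_state(); im,_,_=snap('side'); ims,_,_=snap('scene')
K,T=np.array(c['intrinsics']),np.array(c['world_to_cam']); M=R.from_rotvec(s['tcp_rot']).as_matrix(); p=s['tool_pos']
print('pos',p.round(4),'rot',s['tcp_rot'].round(3),'F',s['wrist_force'].round(1),'t',s['time'])
tip=p+M@[.0971,-.0003,.1026]; print('tip',tip.round(4),'wrist px',np.round(wproj(K,T,tip),1),'eye px',np.round(wproj(K,T,[.5262,.0873,.04]),1))
for q in('side','scene'): A=load(q); print(q,'tip px',np.round(proj(A[2],A[3],tip),1),'eye px',np.round(proj(A[2],A[3],[.5262,.0873,.04]),1))
rs=lambda i:cv2.resize(i,(400,300),interpolation=cv2.INTER_CUBIC)
cv2.imwrite(f'pics/{n}.png',np.vstack([np.hstack([rs(im2[20:170,230:430]),rs(im[145:220,260:360])]),np.hstack([rs(ims[220:310,250:370]),rs(im[120:270,210:410])])]))
E
python3 look.py l1
```

```text
pos [ 0.4975 -0.027   0.182 ] rot [-2.435 -1.979  0.006] F [ 0.7 -0.  -0.4] t 8.3
tip [0.5165 0.0682 0.0794] wrist px [324.   71.9] eye px [330.2  51.9]
side tip px [283.2 179.4] eye px [285.4 188.3]
scene tip px [305.  268.6] eye px [296.6 283.9]
```

View pics/l1.png

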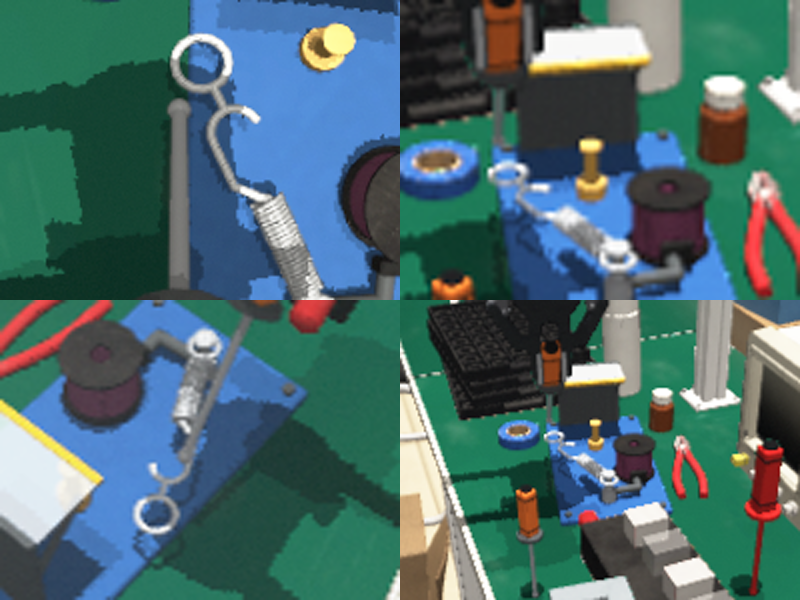

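The wrist crop shows the ball at (178,105), i.e. pixel (319,72.5), and the ring at (202,62), i.e. pixel (331,51). The arm was still settling, so I re-measure both.

```bash
python3 - <<'E'
from h import *
im,D,K,T=load('wrist'); print('old ball',wz(K,T,319,72.5,.084).round(4),'ring',wz(K,T,331,51,.04).round(4))
s=read_state();im,D,c=snap('wrist');K,T=np.array(c['intrinsics']),np.array(c['world_to_cam']);print(s['tool_pos'].round(4),s['tcp_rot'].round(3))
H=cv2.cvtColor(im,cv2.COLOR_BGR2HSV); g=(H[...,1]<80)&(H[...,2]>75)
print('depth ball',D[70:76,316:324].round(3).tolist()[2])
v,u=np.mgrid[:400,:640]
# ring: gray pixels not saturated near predicted eye ; fit circle
m=g&(np.hypot(u-331,v-51)<19)&(v<66); q=np.argwhere(m)[:,::-1].astype(np.float32); (c1,r1)=cv2.minEnclosingCircle(q); print('ring',c1,r1,len(q),wz(K,T,*c1,.04).round(4))
fwd=-T[2,:3];M=R.from_rotvec(s['tcp_rot']).as_matrix()
for vv in range(66,160,6):
    k=np.where((D[vv,300:345]<.36)&(D[vv,300:345]>0))[0]+300
    if len(k): 
        uu=k.mean(); o,d=wray(K,T,uu,vv); P=o+d*np.median(D[vv,k])/(d@fwd); print(vv,k.min(),k.max(),P.round(4),((P-s['tool_pos'])@M).round(4))
E
```

```text
old ball [0.5126 0.0682 0.084 ] ring [0.527 0.088 0.04 ]
[ 0.5006 -0.0275  0.1858] [2.437e+00 1.980e+00 2.000e-03]
depth ball [0.22300000488758087, 0.2240000069141388, 0.2240000069141388, 0.22300000488758087, 0.22300000488758087, 0.2240000069141388, 0.22300000488758087, 0.22300000488758087]
ring (324.5, 51.5) 14.57748031616211 239 [0.5291 0.0884 0.04  ]
66 300 344 [0.5248 0.0777 0.0106] [0.1079 0.0019 0.1752]
72 300 344 [0.5236 0.0716 0.0109] [0.1016 0.0019 0.1749]
78 300 344 [0.5223 0.0655 0.0104] [0.0955 0.0019 0.1753]
84 300 344 [0.5211 0.0595 0.0099] [0.0893 0.0019 0.1759]
90 300 344 [0.5198 0.0535 0.0103] [0.0831 0.0019 0.1754]
96 300 344 [0.5189 0.0473 0.0102] [0.077  0.0022 0.1756]
102 300 344 [0.5169 0.0414 0.0104] [0.0708 0.0015 0.1754]
108 300 344 [0.516  0.0353 0.0106] [0.0646 0.0019 0.1752]
114 300 344 [0.5148 0.0292 0.0101] [0.0584 0.0019 0.1757]
120 300 344 [0.5135 0.0232 0.0105] [0.0522 0.0019 0.1752]
126 300 344 [0.5122 0.017  0.01  ] [0.0459 0.0019 0.1758]
132 300 344 [0.511  0.0109 0.0103] [0.0397 0.0019 0.1755]
138 300 344 [0.5097 0.0047 0.0103] [0.0334 0.0019 0.1754]
144 300 344 [ 0.5084 -0.0015  0.01  ] [0.027  0.002  0.1757]
150 300 344 [ 0.5071 -0.0078  0.0102] [0.0206 0.002  0.1756]
156 300 344 [ 0.5058 -0.014   0.0104] [0.0142 0.002  0.1754]
```

step_arm(
  commands=[
    {"fingers": 1,"dx": -0.01,"dy": 0.0015,"dz": 0,"roll": 0},
    {"fingers": 1,"dx": -0.01,"dy": 0.0015,"dz": 0,"roll": 0},
    {"fingers": 1,"dx": -0.003,"dy": 0.0015,"dz": 0.01,"roll": 0},
    {"fingers": 1,"dx": 0.005,"dy": 0.0015,"dz": 0.02,"roll": 0},
    {"fingers": 1,"dx": 0.009,"dy": 0.0015,"dz": 0.026,"roll": 0},
    {"fingers": 1,"dx": 0.009,"dy": 0.0015,"dz": 0.026,"roll": 0},
    {"fingers": 1,"dx": 0.009,"dy": 0.0015,"dz": 0.026,"roll": 0},
  ],
  squeeze=120,
)

```text
time: 9.32
tool_pos: [0.5031, -0.0187, 0.1583]
tcp_rot: [2.438, 1.981, -0.0]
wrist_force: [0.4, -0.5, -0.9]
width: 0.223
grip_force: 117.6
```

```bash
python3 look.py l2
```

```text
pos [ 0.5032 -0.0188  0.1585] rot [2.438 1.981 0.   ] F [-0.  -0.3  0.2] t 9.375
tip [0.5228 0.0763 0.0559] wrist px [320.3  72.5] eye px [321.5  60. ]
side tip px [285.1 185.3] eye px [285.4 188.3]
scene tip px [300.5 276.4] eye px [296.6 283.9]
```

View pics/l2.png

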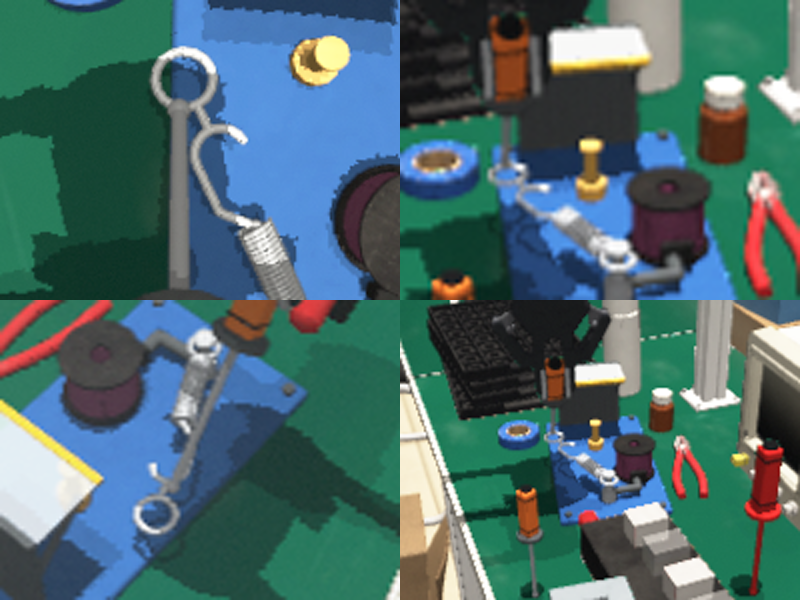

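The settled view shows the ring at crop (184,78), as predicted, with the ball just before it at (178,108). I go in along the rod's axis.

step_arm(
  commands=[
    {"fingers": 1,"dx": 0.007,"dy": 0.0014,"dz": 0.009,"roll": 0},
    {"fingers": 1,"dx": 0.014,"dy": 0.0014,"dz": 0.018,"roll": 0},
    {"fingers": 1,"dx": 0.0205,"dy": 0.0014,"dz": 0.027,"roll": 0},
    {"fingers": 1,"dx": 0.0205,"dy": 0.0014,"dz": 0.027,"roll": 0},
    {"fingers": 1,"dx": 0.0205,"dy": 0.0014,"dz": 0.027,"roll": 0},
  ],
  squeeze=120,
)

```text
time: 10.1
tool_pos: [0.5085, 0.0011, 0.1311]
tcp_rot: [-2.438, -1.981, 0.001]
wrist_force: [1.1, 0.3, -1.0]
width: 0.218
grip_force: 117.6
```

```bash
python3 look.py l3; python3 - <<'E'
from h import *
im,D,K,T=load('wrist'); H=cv2.cvtColor(im,cv2.COLOR_BGR2HSV)
v0,u0=40,295; 
for v in range(45,95,2): print(''.join('#' if H[v,u,1]<60 and H[v,u,2]>120 else '+' if H[v,u,1]<60 else '.' for u in range(295,350)))
E
```

```text
pos [0.5087 0.0009 0.1315] rot [2.438 1.981 0.   ] F [-0.9  0.3 -1.5] t 10.15
tip [0.5284 0.096  0.0289] wrist px [320.4  72.5] eye px [320.   83.5]
side tip px [285.4 190.1] eye px [285.4 188.3]
scene tip px [293.8 289.4] eye px [296.6 283.9]
.......................................................
.......................................................
.......................................................
.......................................................
.......................................................
.......................................................
.......................................................
.......................................................
.......................................................
.......................................................
.....................##########........................
................+##################....................
.............+########################.................
...........########++++##++++..+########...............
.........+######+..+++#######+....+#######.............
........+#####++..+++++######++.....#######............
.......+#####+......+++####+++.......+#####............
.......+####+........++####+..........+#####...........
.......#####+........++####+...........######..........
.......#####.........++####+...........#####...........
.......#####+........++####+..........+#####...........
.......+#####........++####+..........+#####...........
........#####+.......++####+.........######+...........
.........######+.....++####+........######.............
..........+######+...++####++....+#######..............
```

The mask shows the rod standing in the ring (centre u≈320). I pull outwards along the spring.

step_arm(
  commands=[
    {"fingers": 1,"dx": 0.012,"dy": -0.006,"dz": 0,"roll": 0},
    {"fingers": 1,"dx": 0.023,"dy": -0.012,"dz": 0,"roll": 0},
    {"fingers": 1,"dx": 0.035,"dy": -0.018,"dz": 0,"roll": 0},
    {"fingers": 1,"dx": 0.046,"dy": -0.0235,"dz": 0,"roll": 0},
    {"fingers": 1,"dx": 0.046,"dy": -0.0235,"dz": 0,"roll": 0},
    {"fingers": 1,"dx": 0.046,"dy": -0.0235,"dz": 0,"roll": 0},
  ],
  squeeze=120,
)

```text
time: 11.0
tool_pos: [0.4952, 0.0506, 0.1315]
tcp_rot: [2.436, 1.981, -0.0]
wrist_force: [2.4, -4.8, -1.8]
width: 0.218
grip_force: 117.6
```

```bash
cat > meas.py <<'E'
from h import *
s=read_state(); p=s['tool_pos'];M=R.from_rotvec(s['tcp_rot']).as_matrix(); S=np.array([.559,-.0373])
rod=p+M@[.089,0,.0916]; d=rod[:2]-S; print('rod',rod.round(4),'r',np.hypot(*d).round(4),'phi',np.degrees(np.arctan2(d[1],d[0])).round(1),'F',s['wrist_force'].round(1),'t',s['time'],'yaw',np.degrees(np.arctan2(M[1,0],M[0,0])).round(1))
im,D,c=snap('wrist');K,T=np.array(c['intrinsics']),np.array(c['world_to_cam']); fwd=-T[2,:3]
H=cv2.cvtColor(im,cv2.COLOR_BGR2HSV)
# spring pixels at height 34..47 mm with low saturation
g=np.argwhere((H[...,1]<70)&(H[...,2]>90)&(D>0)); P=[]
for v,u in g:
    o,dd=wray(K,T,u,v); P.append(o+dd*D[v,u]/(dd@fwd))
P=np.array(P); k=(P[:,2]>.034)&(P[:,2]<.048)&(np.hypot(*(P[:,:2]-S).T)<.22)&(P[:,1]>-.06); P=P[k]
d=P[:,:2]-S; r=np.hypot(*d.T); a=np.degrees(np.arctan2(d[:,1],d[:,0]))
for lo in np.arange(.06,.21,.006):
    j=(r>=lo)&(r<lo+.006)&(abs(a-np.degrees(np.arctan2(rod[1]-S[1],rod[0]-S[0])))<14)
    if j.sum()>3: lat=np.radians(a[j]-78)*lo*1000; print(f'{lo*1000:.0f}: n{j.sum()} lat78 {lat.min():.1f}..{lat.max():.1f}',end='; ')
gold=(H[...,0]>10)&(H[...,0]<28)&(H[...,1]>90); w=np.round(wproj(K,T,[.586,.0896,.051])).astype(int); q=np.zeros_like(gold); q[w[1]-14:w[1]+15,w[0]-14:w[0]+15]=1
b=np.argwhere(gold&q); print('\npost',w,len(b),wz(K,T,*((b.min(0)+b.max(0))/2)[::-1],.051).round(4) if len(b) else '')
E
python3 meas.py; python3 tilt.py|head -1
```

```text
rod [0.5134 0.1377 0.0398] r 0.1808 phi 104.6 F [ 2.4 -4.8 -1.8] t 11.0 yaw 78.2
60: n98 lat78 21.9..36.5; 66: n84 lat78 24.5..38.8; 72: n84 lat78 27.3..41.6; 78: n90 lat78 30.1..44.8; 84: n97 lat78 32.2..47.1; 90: n85 lat78 35.6..49.8; 96: n84 lat78 38.2..52.7; 102: n95 lat78 40.4..54.6; 108: n50 lat78 53.4..60.9; 114: n42 lat78 61.1..66.4; 120: n38 lat78 65.2..69.2; 126: n37 lat78 68.3..72.3; 132: n40 lat78 71.0..74.8; 138: n81 lat78 52.8..77.6; 144: n144 lat78 56.8..78.8; 150: n42 lat78 68.5..72.5; 156: n84 lat78 65.9..79.5; 162: n80 lat78 64.5..87.7; 168: n86 lat78 65.4..92.1; 174: n128 lat78 68.2..94.6; 180: n168 lat78 73.6..95.1; 186: n7 lat78 83.5..88.2; 
post [428 129] 375 [0.5862 0.0908 0.051 ]
n 5815 axis(tool, to tip) [0.591 0.001 0.806] tilt deg 36.3 lateral 0.0 mean [ 0.0138 -0.0007 -0.0268] along [-0.0301  0.0373]
```

The force of 5.4 N and the mask extents agree with about 43 mm of stretch. I pull a little farther and swing.

step_arm(
  commands=[
    {"fingers": 1,"dx": 0.0034,"dy": -0.001,"dz": 0,"roll": 0},
    {"fingers": 1,"dx": 0.0094,"dy": 0.012,"dz": 0,"roll": 0},
    {"fingers": 1,"dx": 0.0147,"dy": 0.027,"dz": 0,"roll": 0},
    {"fingers": 1,"dx": 0.0177,"dy": 0.038,"dz": 0,"roll": 0},
    {"fingers": 1,"dx": 0.02,"dy": 0.049,"dz": 0,"roll": 0},
    {"fingers": 1,"dx": 0.02,"dy": 0.049,"dz": 0,"roll": 0},
    {"fingers": 1,"dx": 0.02,"dy": 0.049,"dz": 0,"roll": 0},
  ],
  squeeze=120,
)

```text
time: 11.98
tool_pos: [0.5461, 0.0595, 0.1305]
tcp_rot: [-2.437, -1.981, 0.005]
wrist_force: [-1.4, -6.3, -1.1]
width: 0.216
grip_force: 117.5
```

```bash
python3 meas.py; python3 tilt.py|head -1
```

```text
rod [0.5641 0.1465 0.0387] r 0.1838 phi 88.4 F [-1.4 -6.3 -1.1] t 11.975 yaw 78.2
60: n56 lat78 4.4..15.6; 66: n58 lat78 5.5..15.2; 72: n50 lat78 6.8..16.2; 78: n36 lat78 8.2..15.6; 84: n23 lat78 8.8..17.2; 
post [365 153] 365 [0.5859 0.0904 0.051 ]
n 5802 axis(tool, to tip) [0.59  0.001 0.807] tilt deg 36.2 lateral 0.1 mean [ 0.0137 -0.0007 -0.0267] along [-0.03    0.0375]
```

step_arm(
  commands=[
    {"fingers": 1,"dx": 0.0023,"dy": 0.011,"dz": 0,"roll": 0},
    {"fingers": 1,"dx": 0.0033,"dy": 0.02,"dz": 0,"roll": 0},
    {"fingers": 1,"dx": 0.0036,"dy": 0.027,"dz": 0,"roll": 0},
    {"fingers": 1,"dx": 0.0037,"dy": 0.0335,"dz": 0,"roll": 0},
    {"fingers": 1,"dx": 0.0037,"dy": 0.0335,"dz": 0,"roll": 0},
    {"fingers": 1,"dx": 0.0037,"dy": 0.0335,"dz": 0,"roll": 0},
  ],
  squeeze=120,
)

```text
time: 12.82
tool_pos: [0.5789, 0.0562, 0.13]
tcp_rot: [-2.437, -1.981, 0.007]
wrist_force: [-0.8, -4.9, -2.6]
width: 0.216
grip_force: 117.5
```

```bash
python3 meas.py; python3 tilt.py|head -1; python3 - <<'E'
from h import *
im,D,K,T=load('wrist'); w=np.round(wproj(K,T,[.586,.0904,.051])).astype(int); im2,_,_=snap('side')
cv2.imwrite('pics/l4.png',np.hstack([cv2.resize(im[max(0,w[1]-80):w[1]+80,w[0]-80:w[0]+80],(500,500)),cv2.resize(im2[150:210,270:330],(300,500))])); print(w)
E
```

```text
rod [0.5967 0.1432 0.0382] r 0.1843 phi 78.2 F [-0.8 -4.9 -2.6] t 12.825 yaw 78.2
120: n29 lat78 10.2..13.7; 126: n24 lat78 10.4..13.7; 
post [321 157] 399 [0.5863 0.091  0.051 ]
n 5796 axis(tool, to tip) [0.588 0.001 0.809] tilt deg 36.0 lateral 0.1 mean [ 0.0137 -0.0007 -0.0266] along [-0.0301  0.0375]
[321 156]
```

The shank lies at +12 mm beside the post line as it should, so I ease back.

step_arm(
  commands=[
    {"fingers": 1,"dx": -0.006,"dy": 0,"dz": 0,"roll": 0},
    {"fingers": 1,"dx": -0.012,"dy": 0,"dz": 0,"roll": 0},
    {"fingers": 1,"dx": -0.017,"dy": 0,"dz": 0,"roll": 0},
    {"fingers": 1,"dx": -0.0215,"dy": 0,"dz": 0,"roll": 0},
    {"fingers": 1,"dx": -0.0215,"dy": 0,"dz": 0,"roll": 0},
    {"fingers": 1,"dx": -0.0215,"dy": 0,"dz": 0,"roll": 0},
  ],
  squeeze=120,
)

```text
time: 13.72
tool_pos: [0.5769, 0.0366, 0.132]
tcp_rot: [2.438, 1.981, 0.003]
wrist_force: [-0.0, -0.6, -0.6]
width: 0.221
grip_force: 117.6
```

```bash
python3 meas.py; python3 tilt.py|head -1; python3 - <<'E'
from h import *
im,D,K,T=load('wrist'); w=np.round(wproj(K,T,[.586,.0904,.051])).astype(int); im2,_,_=snap('side'); im3,_,_=snap('scene'); print(read_state()['wrist_force'].round(1))
cv2.imwrite('pics/l4.png',np.hstack([cv2.resize(im[max(0,w[1]-80):w[1]+80,w[0]-80:w[0]+80],(500,500),interpolation=cv2.INTER_CUBIC),np.vstack([cv2.resize(im2[150:210,265:325],(250,250),interpolation=cv2.INTER_CUBIC),cv2.resize(im3[230:310,230:310],(250,250),interpolation=cv2.INTER_CUBIC)])])); print(w)
E
```

```text
rod [0.5953 0.1238 0.0406] r 0.1652 phi 77.3 F [-0.  -0.6 -0.6] t 13.725 yaw 78.2
102: n40 lat78 8.9..12.8; 108: n36 lat78 9.1..12.7; 114: n42 lat78 9.2..13.1; 120: n46 lat78 -11.2..13.4; 126: n73 lat78 -11.6..12.6; 132: n63 lat78 -9.4..10.3; 
post [318 130] 300 [0.5867 0.0913 0.051 ]
n 5860 axis(tool, to tip) [0.596 0.    0.803] tilt deg 36.6 lateral 0.0 mean [ 0.014  -0.0006 -0.0267] along [-0.0303  0.0376]
[ 0.3  0.1 -0.6]
[318 129]
```

View pics/l4.png

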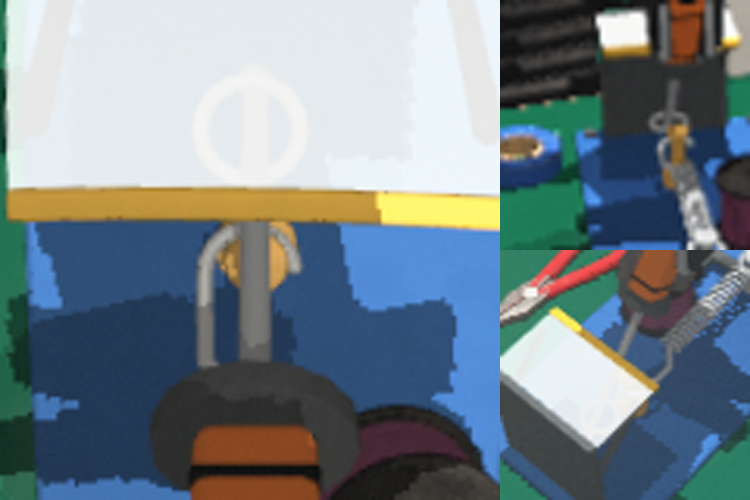

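The picture shows the hook round the brass post, and the force is zero. I centre the rod in the ring and withdraw along its axis.

step_arm(
  commands=[
    {"fingers": 1,"dx": -0.003,"dy": 0,"dz": 0,"roll": 0},
    {"fingers": 1,"dx": -0.009,"dy": 0,"dz": -0.008,"roll": 0},
    {"fingers": 1,"dx": -0.015,"dy": 0,"dz": -0.016,"roll": 0},
    {"fingers": 1,"dx": -0.021,"dy": 0,"dz": -0.024,"roll": 0},
    {"fingers": 1,"dx": -0.027,"dy": 0,"dz": -0.032,"roll": 0},
    {"fingers": 1,"dx": -0.039,"dy": 0,"dz": -0.048,"roll": 0},
    {"fingers": 1,"dx": -0.06,"dy": 0,"dz": -0.08,"roll": 0},
    {"fingers": 1,"dx": -0.08,"dy": 0,"dz": -0.12,"roll": 0},
  ],
  squeeze=120,
)

```text
time: 14.92
tool_pos: [0.5588, -0.0433, 0.2522]
tcp_rot: [-2.437, -1.981, 0.002]
wrist_force: [1.0, 0.1, -1.2]
width: 0.22
grip_force: 117.6
```

```bash
python3 meas.py; python3 tilt.py|sed -n '1p'
```

```text
rod [0.5769 0.0438 0.1605] r 0.0831 phi 77.6 F [ 1.   0.1 -1.2] t 14.925 yaw 78.2
60: n9 lat78 -6.9..-4.5; 66: n11 lat78 -7.1..-4.4; 72: n7 lat78 -6.7..-4.5; 78: n6 lat78 -6.8..-4.6; 84: n14 lat78 -6.9..7.1; 96: n20 lat78 6.2..11.5; 102: n21 lat78 8.6..13.0; 108: n20 lat78 9.4..13.1; 114: n21 lat78 9.3..13.1; 120: n25 lat78 -10.7..13.1; 126: n30 lat78 -11.2..13.2; 132: n15 lat78 -9.0..8.7; 138: n15 lat78 -1.2..1.0; 144: n42 lat78 -7.6..9.5; 150: n32 lat78 -10.9..11.8; 156: n4 lat78 -11.1..12.2; 
post [320  43] 148 [0.5855 0.084  0.051 ]
n 5829 axis(tool, to tip) [ 0.593 -0.002  0.805] tilt deg 36.4 lateral -0.1 mean [ 0.0128 -0.0014 -0.0279] along [-0.0304  0.0378]
```

step_arm(
  commands=[
    {"fingers": 1,"dx": -0.04,"dy": -0.002,"dz": -0.03,"roll": 0},
    {"fingers": 1,"dx": -0.1,"dy": -0.01,"dz": -0.035,"roll": -1},
    {"fingers": 1,"dx": -0.16,"dy": -0.015,"dz": -0.035,"roll": -2},
    {"fingers": 1,"dx": -0.22,"dy": -0.022,"dz": -0.035,"roll": -3},
    {"fingers": 1,"dx": -0.28,"dy": -0.03,"dz": -0.035,"roll": -4},
    {"fingers": 1,"dx": -0.34,"dy": -0.042,"dz": -0.035,"roll": -5},
    {"fingers": 1,"dx": -0.39,"dy": -0.052,"dz": -0.035,"roll": -5.4},
    {"fingers": 1,"dx": -0.403,"dy": -0.052,"dz": -0.035,"roll": -5.4},
  ],
  squeeze=120,
)

```text
time: 16.02
tool_pos: [0.4244, -0.4287, 0.286]
tcp_rot: [-2.346, -2.089, 0.001]
wrist_force: [-0.6, 1.1, -1.7]
width: 0.217
grip_force: 117.6
```

step_arm(
  commands=[
    {"fingers": 1,"dx": 0,"dy": 0,"dz": 0,"roll": 0},
    {"fingers": 1,"dx": 0,"dy": 0,"dz": 0,"roll": 0},
  ],
  squeeze=120,
)

```text
time: 16.27
tool_pos: [0.4269, -0.4248, 0.2862]
tcp_rot: [-2.341, -2.094, -0.001]
wrist_force: [0.3, 0.3, -1.0]
width: 0.218
grip_force: 117.7
```

```bash
cat > hole.py <<'E'
from h import *
s=read_state();im,D,c=snap('wrist');p=s['tool_pos'];M=R.from_rotvec(s['tcp_rot']).as_matrix();K,T=np.array(c['intrinsics']),np.array(c['world_to_cam'])
v,u=np.mgrid[:400,:640]; fwd=-T[2,:3]; a=np.stack([u-K[0,2],v-K[1,2]],-1)/K[0,0]; t=np.hypot(a[...,0],a[...,1]); sn=np.sinc(t/np.pi)
d=np.stack([a[...,0]*sn,-a[...,1]*sn,-np.cos(t)],-1)@T[:3,:3]; o=-T[:3,:3].T@T[:3,3]; P=o+d*(D/(d@fwd))[...,None]
near=np.hypot(P[...,0]-.436,P[...,1]+.331)<.055
m=near&(abs(P[...,2]-.125)<.006)&(D>0); q=P[m]; r=cv2.minAreaRect(q[:,:2].astype(np.float32)*1000); print('plate',m.sum(),'z',np.median(q[:,2]).round(4),r)
# hole: inside plate rect, rays hitting below, mapped to z=.125
z=o+d*((.125-o[2])/d[...,2])[...,None]; h=(abs(z[...,0]-r[0][0]/1000)<.02)&(abs(z[...,1]-r[0][1]/1000)<.02)&(P[...,2]<.115)&(D>0)
if h.sum()>20: print('hole px',h.sum(),cv2.minAreaRect(z[h][:,:2].astype(np.float32)*1000))
tip=p+M@[.0971,-.0003,.1026]; print('pos',p.round(4),'tip',tip.round(4),'yaw',np.degrees(np.arctan2(M[1,0],M[0,0])).round(1),'t',s['time'],'tip px',np.round(wproj(K,T,tip),1))
E
python3 hole.py; python3 tilt.py
```

```text
plate 3764 z 0.1255 ((435.5245361328125, -330.7056884765625), (65.8012466430664, 66.52685546875), 83.16516876220703)
hole px 392 ((435.76458740234375, -330.99163818359375), (23.658714294433594, 22.21883773803711), 83.45315551757812)
pos [ 0.4269 -0.4248  0.2862] tip [ 0.4373 -0.3282  0.1836] yaw 83.6 t 16.275 tip px [319.9  72.5]
n 5870 axis(tool, to tip) [ 0.596 -0.002  0.803] tilt deg 36.6 lateral -0.1 mean [ 0.0139 -0.0008 -0.0265] along [-0.0303  0.0375]
pos [ 0.4271 -0.4246  0.2864] F [-0.9  0.1 -1.4] t 16.375 grip 117.66402125358582 rot [-2.340e+00 -2.096e+00 -1.000e-03]
55 118 [ 0.0452 -0.0009  0.0472] ang 43.8 -1.2 maxt 0.0699
70 162 [ 0.0524 -0.001   0.0571] ang 42.5 -1.0 maxt 0.085
85 144 [ 0.0612 -0.001   0.0692] ang 41.5 -0.8 maxt 0.0998
100 130 [ 0.07   -0.001   0.0815] ang 40.7 -0.7 maxt 0.1148
115 114 [ 0.079  -0.001   0.0934] ang 40.2 -0.6 maxt 0.13
130 93 [ 0.0876 -0.001   0.105 ] ang 39.8 -0.6 maxt 0.1449
145 87 [ 0.0957 -0.001   0.1165] ang 39.4 -0.5 maxt 0.1548
```

The hole is at (0.4357,-0.3309) and the plate is level at 0.125. I insert the leaning rod along its axis.

step_arm(
  commands=[
    {"fingers": 1,"dx": -0.0105,"dy": -0.0015,"dz": 0.03,"roll": 0},
    {"fingers": 1,"dx": -0.0105,"dy": -0.0015,"dz": 0.0488,"roll": 0},
    {"fingers": 1,"dx": -0.0105,"dy": -0.0015,"dz": 0.0488,"roll": 0},
    {"fingers": 1,"dx": -0.002,"dy": -0.0015,"dz": 0.06,"roll": 0},
    {"fingers": 1,"dx": 0.0063,"dy": -0.0015,"dz": 0.0713,"roll": 0},
    {"fingers": 1,"dx": 0.0146,"dy": -0.0015,"dz": 0.0825,"roll": 0},
    {"fingers": 1,"dx": 0.0229,"dy": -0.0015,"dz": 0.0938,"roll": 0},
    {"fingers": 1,"dx": 0.0229,"dy": -0.0015,"dz": 0.0938,"roll": 0},
  ],
  squeeze=120,
)

```text
time: 17.38
tool_pos: [0.4268, -0.4017, 0.1909]
tcp_rot: [-2.339, -2.093, 0.0]
wrist_force: [-0.3, -0.5, -0.9]
width: 0.22
grip_force: 117.7
```

```bash
python3 hole.py; python3 tilt.py
```

```text
plate 8152 z 0.1255 ((435.60784912109375, -330.93133544921875), (66.7327651977539, 66.62047576904297), 83.34960174560547)
hole px 901 ((435.6277160644531, -330.6974792480469), (22.432113647460938, 22.914608001708984), 83.7601547241211)
pos [ 0.4268 -0.4017  0.1909] tip [ 0.4371 -0.3049  0.0885] yaw 83.6 t 17.375 tip px [319.9  72.5]
n 5902 axis(tool, to tip) [ 0.597 -0.002  0.802] tilt deg 36.7 lateral -0.1 mean [ 0.0145 -0.0011 -0.026 ] along [-0.0303  0.0377]
pos [ 0.4275 -0.4031  0.1925] F [ 0.2 -0.1 -0. ] t 17.475 grip 117.66373872756958 rot [ 2.342  2.094 -0.   ]
55 115 [ 0.0456 -0.0013  0.0474] ang 43.9 -1.5 maxt 0.0699
70 164 [ 0.0527 -0.0013  0.0569] ang 42.8 -1.3 maxt 0.085
85 272 [ 0.0576 -0.0007  0.0749] ang 37.6 -0.6 maxt 0.1
100 712 [ 0.06   -0.0007  0.0861] ang 34.9 -0.5 maxt 0.1149
115 131 [ 0.0789 -0.0014  0.0931] ang 40.3 -0.9 maxt 0.1299
130 7 [0.0839 0.0007 0.101 ] ang 39.7 0.4 maxt 0.1331
```

step_arm(
  commands=[
    {"fingers": 1,"dx": 0.002,"dy": 0,"dz": 0,"roll": 0},
    {"fingers": 1,"dx": 0.008,"dy": 0,"dz": -0.0024,"roll": 0},
    {"fingers": 1,"dx": 0.0135,"dy": 0,"dz": -0.0065,"roll": 0},
    {"fingers": 1,"dx": 0.019,"dy": 0,"dz": -0.01,"roll": 0},
    {"fingers": 1,"dx": 0.028,"dy": 0,"dz": -0.0155,"roll": 0},
    {"fingers": 1,"dx": 0.0366,"dy": 0,"dz": -0.0196,"roll": 0},
    {"fingers": 1,"dx": 0.046,"dy": 0,"dz": -0.023,"roll": 0},
    {"fingers": 1,"dx": 0.0557,"dy": 0,"dz": -0.0258,"roll": 0},
  ],
  squeeze=20,
)

```text
time: 18.48
tool_pos: [0.4333, -0.3482, 0.2186]
tcp_rot: [2.341, 2.093, -0.003]
wrist_force: [-1.0, -7.2, -8.4]
width: 0.22
grip_force: 117.5
```

step_arm(
  commands=[
    {"fingers": 1,"dx": 0.01,"dy": 0,"dz": -0.002,"roll": 0},
    {"fingers": 1,"dx": 0.02,"dy": 0,"dz": -0.0027,"roll": 0},
    {"fingers": 1,"dx": 0.02,"dy": 0,"dz": -0.0027,"roll": 0},
  ],
  squeeze=20,
)

```text
time: 18.85
tool_pos: [0.4357, -0.3283, 0.2219]
tcp_rot: [2.34, 2.094, -0.003]
wrist_force: [-1.1, -5.9, -2.9]
width: 0.221
grip_force: 117.5
```

```bash
python3 hole.py; python3 tilt.py
```

```text
plate 4007 z 0.1254 ((435.7822570800781, -330.841552734375), (67.15271759033203, 66.37004089355469), 83.21308135986328)
hole px 382 ((435.7423400878906, -326.59112548828125), (15.569862365722656, 23.08280372619629), 83.65534973144531)
pos [ 0.4357 -0.3283  0.2219] tip [ 0.4462 -0.232   0.119 ] yaw 83.6 t 18.85 tip px [319.9  72.5]
n 3543 axis(tool, to tip) [ 0.092 -0.005  0.996] tilt deg 5.3 lateral -0.3 mean [ 0.0106 -0.0007 -0.0252] along [-0.0238  0.0432]
pos [ 0.4357 -0.3284  0.2219] F [-1.1 -5.3 -2.5] t 18.95 grip 117.51505494117737 rot [ 2.340e+00  2.093e+00 -2.000e-03]
70 4 [ 0.0082 -0.0006  0.084 ] ang 5.6 -0.4 maxt 0.0848
85 55 [ 0.0085 -0.001   0.0918] ang 5.3 -0.6 maxt 0.1
100 53 [ 0.0091 -0.001   0.1098] ang 4.7 -0.5 maxt 0.1149
115 597 [ 0.0159 -0.001   0.1155] ang 7.8 -0.5 maxt 0.1209
```

step_arm(
  commands=[
    {"fingers": 1,"dx": 0.007,"dy": 0,"dz": 0,"roll": 0},
    {"fingers": 1,"dx": 0.013,"dy": 0,"dz": 0,"roll": 0},
    {"fingers": 1,"dx": 0.013,"dy": 0,"dz": 0,"roll": 0},
    {"fingers": 1,"dx": 0.005,"dy": 0,"dz": 0,"roll": 0},
    {"fingers": 1,"dx": -0.0025,"dy": 0,"dz": 0,"roll": 0},
    {"fingers": 1,"dx": -0.0025,"dy": 0,"dz": 0,"roll": 0},
  ],
  squeeze=20,
)

```text
time: 19.7
tool_pos: [0.4356, -0.3305, 0.2211]
tcp_rot: [-2.343, -2.092, -0.001]
wrist_force: [-1.0, -0.3, -0.3]
width: 0.215
grip_force: 117.4
```

```bash
python3 hole.py; python3 tilt.py
```

```text
plate 4335 z 0.1254 ((435.77716064453125, -330.7112121582031), (66.69966125488281, 66.50238800048828), 83.2089614868164)
hole px 573 ((435.4828796386719, -329.41632080078125), (19.868602752685547, 23.012741088867188), 83.55297088623047)
pos [ 0.4356 -0.3305  0.2211] tip [ 0.4463 -0.2339  0.1186] yaw 83.5 t 19.7 tip px [319.9  72.5]
n 3184 axis(tool, to tip) [ 0.015 -0.005  1.   ] tilt deg 0.9 lateral -0.3 mean [ 0.0101 -0.0007 -0.0257] along [-0.0229  0.0444]
pos [ 0.4355 -0.3302  0.2209] F [-1.2  0.  -1.5] t 19.8 grip 117.40535259246826 rot [-2.342e+00 -2.093e+00 -1.000e-03]
85 24 [-0.0007 -0.0009  0.0969] ang -0.4 -0.5 maxt 0.0993
100 183 [ 0.0054 -0.0017  0.1141] ang 2.7 -0.9 maxt 0.115
115 133 [ 0.0047 -0.0017  0.1155] ang 2.4 -0.9 maxt 0.1296
130 28 [-0.0029 -0.001   0.1371] ang -1.2 -0.4 maxt 0.1447
145 40 [-0.0035 -0.001   0.1503] ang -1.3 -0.4 maxt 0.1534
```

Upright within about 1 degree. Lowering.

step_arm(
  commands=[
    {"fingers": 1,"dx": -0.0005,"dy": 0,"dz": 0.025,"roll": 0},
    {"fingers": 1,"dx": -0.0005,"dy": 0,"dz": 0.05,"roll": 0},
    {"fingers": 1,"dx": -0.0005,"dy": 0,"dz": 0.064,"roll": 0},
    {"fingers": 1,"dx": -0.0005,"dy": 0,"dz": 0.068,"roll": 0},
    {"fingers": 1,"dx": -0.0005,"dy": 0,"dz": 0.0695,"roll": 0},
    {"fingers": 1,"dx": -0.0005,"dy": 0,"dz": 0.0695,"roll": 0},
  ],
  squeeze=20,
)

```text
time: 20.55
tool_pos: [0.4354, -0.3306, 0.1543]
tcp_rot: [-2.341, -2.093, -0.0]
wrist_force: [-6.0, 4.2, 12.6]
width: 0.219
grip_force: 119.7
```

```bash
python3 tilt.py | head -2
```

```text
n 3248 axis(tool, to tip) [ 0.02  -0.008  1.   ] tilt deg 1.2 lateral -0.5 mean [ 0.0102 -0.0007 -0.0259] along [-0.023   0.0443]
pos [ 0.4355 -0.3306  0.1544] F [-5.7  4.3 13.2] t 20.6 grip 119.69601273536682 rot [-2.342 -2.093 -0.   ]
```

step_arm(
  commands=[
    {"fingers": 1,"dx": 0,"dy": 0,"dz": -0.0015,"roll": 0},
    {"fingers": 0.4,"dx": 0,"dy": 0,"dz": -0.0015,"roll": 0},
    {"fingers": 0.2,"dx": 0,"dy": 0,"dz": -0.0015,"roll": 0},
    {"fingers": -1,"dx": 0,"dy": 0,"dz": -0.0015,"roll": 0},
    {"fingers": -1,"dx": 0,"dy": 0,"dz": -0.0015,"roll": 0},
    {"fingers": -1,"dx": 0,"dy": 0,"dz": -0.0015,"roll": 0},
    {"fingers": -1,"dx": 0,"dy": 0,"dz": -0.0015,"roll": 0},
    {"fingers": -1,"dx": 0,"dy": 0,"dz": -0.0015,"roll": 0},
  ],
  squeeze=20,
)

```text
time: 21.6
tool_pos: [0.4355, -0.3309, 0.153]
tcp_rot: [-2.342, -2.094, 0.0]
wrist_force: [-0.2, -0.2, -0.3]
width: 0.999
grip_force: 0.0
```

step_arm(
  commands=[
    {"fingers": -1,"dx": 0,"dy": 0,"dz": -0.02,"roll": 0},
    {"fingers": -1,"dx": 0,"dy": 0,"dz": -0.05,"roll": 0},
    {"fingers": -1,"dx": 0,"dy": 0,"dz": -0.1,"roll": 0},
    {"fingers": -1,"dx": 0,"dy": 0,"dz": -0.13,"roll": 0},
    {"fingers": -1,"dx": 0,"dy": 0,"dz": -0.13,"roll": 0},
    {"fingers": -1,"dx": 0,"dy": 0,"dz": -0.13,"roll": 0},
  ],
  squeeze=20,
)

```text
time: 22.35
tool_pos: [0.4351, -0.3305, 0.2819]
tcp_rot: [-2.341, -2.093, 0.0]
wrist_force: [-0.6, -0.0, -0.1]
width: 0.999
grip_force: 0.0
```

```bash
python3 - <<'E'
from h import *
S=read_state();print(S['tool_pos'].round(3),S['width'],S['wrist_force'].round(1))
Q=[]
for n in('scene','side'):
    snap(n); im,P,H=cloud(n)
    m=(H[...,0]<18)&(H[...,0]>4)&(H[...,1]>150)&(H[...,2]>80)&(np.hypot(P[...,0]-.4357,P[...,1]+.331)<.03)
    q=P[m]; c=q-q.mean(0); w=np.linalg.svd(c,full_matrices=False)[2][0]; w*=np.sign(w[2]); print(n,len(q),'z',np.percentile(q[:,2],[1,99]).round(4),'axis',w.round(3)); 
    lo=q[q[:,2]<.15];hi=q[q[:,2]>.185]; print(' drift lo->hi',(np.median(hi,0)-np.median(lo,0)).round(4)); Q.append(q[(q[:,2]>.14)&(q[:,2]<.195)])
    g=(H[...,0]>10)&(H[...,0]<28)&(H[...,1]>90)&(np.hypot(P[...,0]-.586,P[...,1]-.09)<.02); print(' post px',g.sum())
print(cv2.minAreaRect(np.vstack(Q)[:,:2].astype(np.float32)*1000))
im,P,H=cloud('side'); st=np.array([.559,-.0373]); k=(H[...,1]<70)&(H[...,2]>100)&(P[...,2]>.03)&(P[...,2]<.05); d=P[k][:,:2]-st; r=np.hypot(*d.T);a=np.degrees(np.arctan2(d[:,1],d[:,0])); j=(r>.03)&(r<.2)&(abs(a-78)<25); print('spring angles',np.percentile(a[j],[5,50,95]).round(1),'r max',r[j].max().round(3),j.sum())
E
```

```text
[ 0.435 -0.331  0.282] 0.9986943856572721 [-0.6 -0.  -0.1]
scene 187 z [0.1343 0.2016] axis [-0.026 -0.01   1.   ]
 drift lo->hi [-0.0019 -0.0004  0.0519]
 post px 16
side 474 z [0.1325 0.2015] axis [-0.022  0.028  0.999]
 drift lo->hi [-0.0016  0.0003  0.0536]
 post px 59
((435.130126953125, -333.1666564941406), (19.459863662719727, 28.19718360900879), 8.072763442993164)
spring angles [68.9 78.7 83.9] r max 0.17 103
```

```bash
python3 -c "from workcell import *; print(finish_job())"
```

```text
the job is handed in; nothing more can be done
None
```

The job is handed in at about 22 s: the wrist picture showed the spring's hook round the brass post, and the last camera readings show the spring still in line with it. The puller stands upright in its stand at its starting height, and the gripper is open and clear. I have no verdict from the judge.

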